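Centre a brass foot on the photo turntable, click to speed five and start it

ROBOT

A 7-joint arm with a two-finger parallel gripper is mounted at the origin on a cart in front of the work surface, level with it; the furniture and walls round the work are solid. World frame = base frame: x ahead of the robot, y to its left, z up, the work surface at z = 0. Lengths are in m, angles in rad, forces in N, time in s.
With the tool pointing down it reaches from about 0.4 to 0.9 m from the base axis. Payload 5.5 kg.
Tool frame: the origin (TCP) lies midway between the tips of the shut fingers; the grasp point (between the pads) lies 19 mm behind it (r.tcp_to_grasp is the distance from the TCP to the grasp point, in m); z points along the fingers, y is the line along which they close (so a half turn about z gives the same grasp; the last joint's range is limited). The gripper opens to 92 mm and grips with 3 to 60 N. Pads are 19 mm wide; open, the fingers measure 130 mm over their backs; the gripper's body (75 mm by 190 mm) begins 47 mm behind the grasp point.
Start: joints at [-0.87, 0.501, -0.427, 1.55, 0.221, 1.138, -0.21], TCP at [0.276, 0.589, 0.227] pointing down, gripper open.
Joint ranges: [-2.88, 2.88], [-0.31, 2.03], [-1.54, 1.56], [0.2, 2.42], [-1.41, 4.55], [0.19, 2.02], [-2.57, 2.57]. Speed limits (rad/s): [2.57, 2.57, 3.14, 3.14, 3.14, 3.14, 3.14].

INTERFACE

Orientations are given as a unit quaternion [w, x, y, z].
In Python, from cell import r, imaging gives the robot as it stands.
- The arm moves only by the shell command python3 -m pendant 'ROWS'. ROWS is JSON, a list that holds one entry, the list of rows, each a list of 5 numbers: the closure in counts, from 0 (fully open) to 255 (shut), then the shift along the tool's x, y, z in mm, then the turn about the tool's z in rad. A call has 1 to 20 rows; each row is the pose to reach, as a shift and turn from the pose commanded when the call began, along the tool's axes at that moment; what a row does not reach only later rows make up. A row lasts 1/12 s, in which the tool goes at most 41.7 mm and 7.16 degrees, less where a joint would pass 70% of its speed; a pose out of reach is approached as far as the arm can. A call with a gripper value outside its range is refused whole. The fingers move at their own pace and stop on an object; the grip force is fixed at half the most. Time passes only in rows, so rows that repeat a pose let the fingers close. It gives the time, the measured TCP pose, the force, the opening and the grip force at its end, in the units of the state.
- r.get_state(): the state, without advancing time (a new reading comes with each control period).
- imaging.snapshot(name): name is "scene" or "top"; returns a dict with "pixels" (400x640x3 uint8, red, green, blue), "z_map" (400x640 float32, m along the optical axis (not along the pixel's ray), 0 where there is no reading), "K" (3x3 intrinsics, pixels), "world_to_cam" (4x4, takes a point from world to camera coordinates). Camera axes: x right, y up, looking along -z (the intrinsics and any distortion apply to the point x, -y, -z); pixel columns grow to the right and rows downward; lengths in m; the calibration is good to about 2 mm. A picture is of the moment at which its call begins.
- r.hand_in(): hands the job in; it is judged then, once.
Trained networks look in a picture, given as the dict that the camera call returned (one of the last four; its "shot" number tells which), for a name from the list of things; names that differ only in an ending like _2 or _b are one class to them, and where a whole thing is asked for, a point or a joint stands for the part that bears it (a point fixed in the world has none). Each returns a list of dicts, best first, with "score" (0 to 1); they miss things now and then, are a little off and sometimes report something else, mostly with a low value. They report only what shows in the picture. A call takes as long as a camera call.
- imaging.recognise(thing, picture): "xyz" ([x, y, z] in m, in world coordinates, good to about 4 mm: the middle of the surface that is visible of it).
- imaging.silhouettes(thing, picture): "region" (400x640 bool, what is visible of it).
The state is a dict: "time": time; "q": joint angles; "qvel": joint speeds; "joint_torque": joint torques, N m; "ee_pos": TCP position; "tcp_rot": TCP orientation; "contact_force": force on the tool from outside, world axes, zero at the start; "torque": the same for the moment, N m; "gripper_width": finger opening in m; "grip_force": force on a finger pad.
Only numpy, scipy, OpenCV 4.12 (cv2) and the standard library are available. Lean on these libraries where they do the work, as an engineer would, in place of code of your own. Each camera call takes 0.05 s, during which the arm holds its last target. There are 200 camera calls.

TASK

Get the photo turntable ready and start it: with the fingertips push the brass candlestick foot that stands on the white disc to the middle, inside the small engraved ring, and push the black pointer selector clockwise, click after click, until it rests at step five (the fifth tick after the off dot), never running past that step. When both are right, press the round metal start button fully down with a fingertip and let it come up again. Only touch and push: do not lift or tip the brass foot, and leave everything else on the table as it is.

Things in the scene. Friction and masses are not known exactly. Their poses are not given: they have to be found in the camera images.
- turntable: Grey motorised photo turntable, fixed; origin under the disc's axis at table height. Housing x -80..80, y -165..80 mm, flat top 40 mm above the table; x points to its back (12 o'clock), y left. White disc (136 mm across, does not turn by hand) at the left; at the right a face plate with the selector (x 25, y -122 mm) and, nearer the operator, the start button (x -50, y -122 mm).
- disc_centre (a point): Middle of the white disc, at its top surface (50 mm above the table). Two thin dark rings are engraved round it, 74 and 110 mm across.
- candle_foot: Brass foot of a candlestick standing upright on the white disc: a flat round plinth 60 mm across and 9 mm high with a turned stem above it (at most 28 mm thick), 46 mm high over all, about 160 g; origin at the centre of its underside. It starts 18 to 43 mm off the disc's middle, on the side nearer the operator, and slides when pushed at its plinth.
- selector (a joint): Angle of the black pointer selector, vertical axis, rad, growing clockwise from above: 0 at the off dot (8 o'clock), 0.5236 a step; step 5 is 2.618 (1 o'clock), end stop at step 8. Starts at step 0, 1 or 2. A sprung ball holds it in each step: it resists to halfway between steps (0.26 rad; 3 to 5 N at the bar's end), then snaps by itself into the next step and stays.
- selector_axis (a point): On the selector's axis at half the height of its bar, 54 mm above the table. The bar is 12 mm wide, 20 mm high (44 to 64 mm above the table), and reaches 20 mm from the axis each way, plus a 6 mm taper at the pointer end (white line); under it is a skirt 38 mm across, up to 45 mm above the table. A dot (off) and eight ticks lie round it.
- selector_tip (a point): End of the pointer of the selector's bar, 26 mm from the axis, at half the bar's height.
- start (a joint): Push travel of the start button in m: 0 when up, 0.005 fully down; it moves straight down, needs about 5 N to reach the bottom and springs up again when let go.
- start_top (a point): Centre of the top face of the start button: round steel button 22 mm across in a black collar 38 mm across; the face stands 61 mm above the table when up, 56 mm when down; the collar reaches 52 mm.
- drip_pan_2: Bystander: brass drip pan, 51 mm across, 44 mm high, on the table to the left of the turntable; origin at its underside.
- drip_pan_3: Bystander: brass drip pan, 47 mm across, 44 mm high, on the table to the left of the turntable; origin at its underside.
- loupe: Bystander: black watchmaker's loupe, 38 mm across, 31 mm high, on the table to the right of the turntable; origin at its underside.
- brass_knop: Bystander: turned brass knop, 36 mm across, 49 mm high, on the table at the left front corner of the turntable; origin at its underside.
- eraser: Bystander: eraser, 21 x 44 x 13 mm, on the table in front of the turntable; origin at its underside.
- pen_marker: Bystander: marker pen, 135 mm long, 17 mm thick, lying on the table in front of the turntable; origin at its underside.

How it is judged:
On the way, in this order (a step that is already met when the one before it is completed fails the run):
1. the brass foot stands in the middle of the disc and the selector rests at step five (horizontal distance between candle_foot and disc_centre below 0.008 m and angle between candle_foot's own z axis and vertical below 0.1 rad and value of joint selector between 2.48799 and 2.74799 rad and linear speed of candle_foot below 0.01 m/s and contact force between the fingers and candle_foot below 0.05 N and velocity of joint selector between -0.1 and 0.1 rad/s), for 0.2 s.
2. the start button is pressed fully down (value of joint start above 0.004 m), for 0.03 s.
At the end, for the whole second after the job is handed in: The brass foot stands upright (within 0.1 rad) on the disc, its centre within 8 mm of the disc's middle; the selector rests within 0.13 rad of step 5 (2.618 rad); the start button has been pressed more than 4 mm and is up again (under 1 mm); all at rest (all of step 1 and value of joint start below 0.001 m and height (world z) of candle_foot between 0.047 and 0.053 m); the robot touches nothing.
It fails at once if the start button is pressed before the foot is centred and the selector at step five (value of joint start above 0.0025 m and not (horizontal distance between candle_foot and disc_centre below 0.008 m and value of joint selector between 2.48799 and 2.74799 rad)).
It fails at once if the selector is run past step five (more than 0.3 rad beyond it) (value of joint selector above 2.91799 rad).
It fails at once if the brass foot is lifted off the disc (more than 10 mm) or tipped (more than 0.3 rad) (height (world z) of candle_foot above 0.06 m or angle between candle_foot's own z axis and vertical above 0.3 rad).
It fails at once if one of the other things is moved more than 15 mm (distance of any of drip_pan_2, drip_pan_3, loupe, brass_knop, eraser, pen_marker from where it was at the start of the episode above 0.015 m).
It also fails if it takes over 56 s, if anything falls off the work surface, if the arm or the gripper's body presses on something with over 40 N, if the wrist force passes 120 N, or if a joint passes its speed limit or range.

## Working session

There is one attempt and no reset: what is moved stays moved. The work goes in short steps, Python scripts to look and compute and a shell command to move; the robot and the scene stay as the last step left them, time stands still between calls to the robot, and variables do not carry over. Pictures are saved under pics/ and viewed, at most 10 in all, crops included, and the job is handed in when it is done.

```bash
mkdir -p pics
cat > h.py <<'E'
from cell import r, imaging
import numpy as np, cv2
def world(p,u,v,z=None):
    """pixel -> world; by depth map, or by intersection with plane z"""
    K=p["K"];T=np.linalg.inv(p["world_to_cam"])
    d=np.array([(u-K[0,2])/K[0,0],-(v-K[1,2])/K[1,1],-1.])
    if z is None: return T[:3,:3]@(d*p["z_map"][int(round(v)),int(round(u))])+T[:3,3]
    w=T[:3,:3]@d; return T[:3,3]+w*(z-T[2,3])/w[2]
def pix(p,X):
    c=p["world_to_cam"]@np.append(X,1); K=p["K"]
    return np.array([K[0,0]*c[0]/-c[2]+K[0,2],K[1,1]*-c[1]/-c[2]+K[1,2]])
def save(n,im): cv2.imwrite(f"pics/{n}.png",cv2.cvtColor(im,cv2.COLOR_RGB2BGR))
E
python3 - <<'E'
from h import *
s=r.get_state();print(s["ee_pos"],s["tcp_rot"],s["time"],s["gripper_width"])
for n in("top","scene"):
    p=imaging.snapshot(n);save(n+"0",p["pixels"])
    print(n,np.round(np.linalg.inv(p["world_to_cam"]),2).tolist(),p["K"].tolist())
    for t in("turntable","candle_foot","selector","selector_tip","start_top","start","brass_knop","loupe","eraser","pen_marker","drip_pan_2"):
        for o in imaging.recognise(t,p)[:2]:print(t,np.round(o["xyz"],3),round(o["score"],2))
E
```

```text
[0.2753344  0.58803398 0.22568073] [-2.36818787e-04  2.17156424e-01  9.76136332e-01 -9.44647060e-04] 0.0 0.09195161509435539
top [[-0.01, 0.98, -0.2, 0.31], [-1.0, -0.01, 0.0, 0.08], [0.0, 0.2, 0.98, 0.88], [0.0, 0.0, 0.0, 1.0]] [[404.764623637977, 0.0, 314.7979586905458], [0.0, 404.764623637977, 200.27019634753142], [0.0, 0.0, 1.0]]
turntable [0.522 0.063 0.039] 0.71
turntable [0.575 0.012 0.058] 0.42
candle_foot [0.476 0.109 0.066] 0.98
selector [0.574 0.012 0.06 ] 0.77
selector_tip [0.574 0.013 0.06 ] 0.8
start_top [ 0.514 -0.021  0.062] 0.46
start [ 0.508 -0.015  0.06 ] 0.49
start [0.445 0.009 0.013] 0.45
brass_knop [0.374 0.16  0.034] 0.64
loupe [ 0.562 -0.08   0.03 ] 0.6
eraser [0.391 0.098 0.015] 0.69
eraser [0.576 0.014 0.058] 0.63
pen_marker [0.444 0.006 0.015] 0.82
drip_pan_2 [0.405 0.189 0.023] 0.78
drip_pan_2 [0.47  0.227 0.024] 0.64
scene [[0.62, 0.52, -0.59, 0.0], [-0.79, 0.39, -0.48, -0.34], [-0.02, 0.76, 0.65, 0.62], [0.0, 0.0, 0.0, 1.0]] [[449.7153453015339, 0.0, 315.7786829230553], [0.0, 449.7153453015339, 201.35573565840835], [0.0, 0.0, 1.0]]
turntable [0.502 0.044 0.038] 0.79
candle_foot [0.467 0.104 0.06 ] 0.83
selector [0.573 0.007 0.058] 0.66
selector [0.501 0.047 0.041] 0.16
selector_tip [0.573 0.013 0.053] 0.6
start_top [ 0.504 -0.019  0.057] 0.55
start [ 0.508 -0.027  0.061] 0.45
brass_knop [0.372 0.155 0.03 ] 0.65
loupe [ 0.555 -0.085  0.023] 0.88
pen_marker [0.438 0.007 0.015] 0.7
drip_pan_2 [0.405 0.191 0.03 ] 0.78
drip_pan_2 [0.469 0.223 0.032] 0.73
```

Run:
```python
from h import *
im=cv2.imread("pics/top0.png")
cv2.imwrite("pics/top0c.png",cv2.resize(im[60:310,190:490][...],None,fx=2.4,fy=2.4,interpolation=cv2.INTER_CUBIC))
```

```text
(no output)
```

View pics/top0c.png

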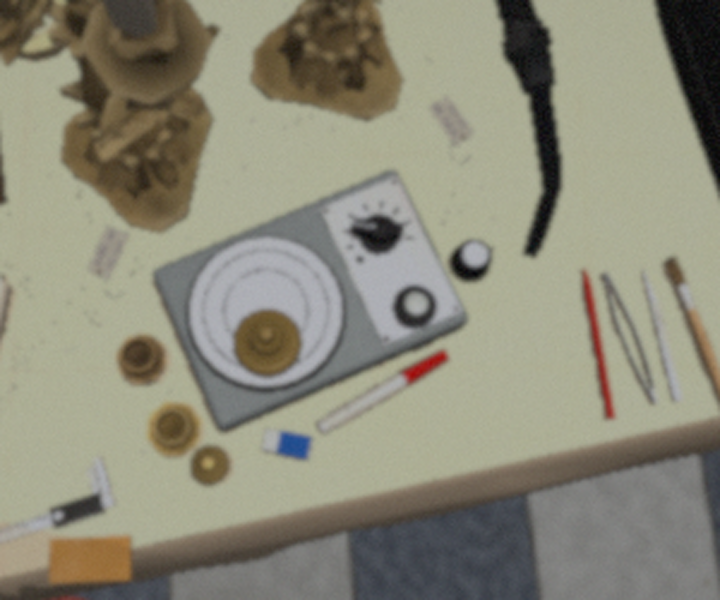

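```bash
cat > m.py <<'E'
from h import *
def cloud(p):
    v,u=np.mgrid[:400,:640];K=p["K"];T=np.linalg.inv(p["world_to_cam"]);z=p["z_map"]
    c=np.stack([(u-K[0,2])/K[0,0]*z,-(v-K[1,2])/K[1,1]*z,-z],-1)
    return c@T[:3,:3].T+T[:3,3]
if __name__=="__main__":
    p=imaging.snapshot("top");W=cloud(p);np.savez("top1.npz",**{k:p[k] for k in("pixels","z_map","K","world_to_cam")})
    m=(W[...,2]>.03)&(W[...,2]<.057)&(p["z_map"]>0)
    n,L,st,_=cv2.connectedComponentsWithStats(m.astype(np.uint8))
    L=L==L[tuple(np.round(pix(p,[.53,.02,.04])).astype(int)[::-1])]
    print("table z",np.median(W[...,2][(W[...,2]<.02)&(W[...,2]>-.02)]))
    rc=cv2.minAreaRect((W[L][:,:2]*1000).astype(np.float32));print(rc,cv2.boxPoints(rc).tolist(),"top z",np.median(W[L][:,2]))
    # rectified colour picture at z=.05, 0.5 mm/px; col=(ymax-y), row=(xmax-x)
    xs=np.arange(.70,.40,-.0005);ys=np.arange(.22,-.08,-.0005)
    def rect(z):
        X=np.stack(np.meshgrid(xs,ys,indexing="ij"),-1);P=np.concatenate([X,np.full(X.shape[:2]+(1,),z),np.ones(X.shape[:2]+(1,))],-1)@p["world_to_cam"].T
        u=p["K"][0,0]*P[...,0]/-P[...,2]+p["K"][0,2];v=p["K"][1,1]*P[...,1]/P[...,2]+p["K"][1,2]
        return cv2.remap(p["pixels"],u.astype(np.float32),v.astype(np.float32),cv2.INTER_CUBIC)
    im=rect(.05)
    g=cv2.cvtColor(im,cv2.COLOR_RGB2GRAY)
    c=cv2.HoughCircles(cv2.GaussianBlur(g,(5,5),0),cv2.HOUGH_GRADIENT,1,100,param1=60,param2=20,minRadius=126,maxRadius=146)
    for k in(c[0][:3] if c is not None else []):print("disc",.70-k[1]*.0005,.22-k[0]*.0005,k[2]*.5)
    for t in("candle_foot","selector","start_top"):
        for o in imaging.silhouettes(t,p)[:1]:
            q=W[o["region"]];q=q[(q[:,2]>.03)&(q[:,2]<.12)];zt=np.percentile(q[:,2],[50,98])
            print(t,o["score"],len(q),zt)
            if t=="candle_foot":
                b=q[(q[:,2]<.064)];cc,rr=cv2.minEnclosingCircle((b[:,:2]*1000).astype(np.float32));print(" plinth",cc,rr)
                b=q[q[:,2]>.085];print(" stem top",b[:,:2].mean(0),len(b))
            else:
                b=q[q[:,2]>(.06 if t=="start_top" else .058)];print(" top",b.mean(0),len(b),cv2.minAreaRect((b[:,:2]*1000).astype(np.float32)))
    save("rect",im); save("rect64",cv2.resize(rect(.064)[160:420,300:600],None,fx=2,fy=2))
E
python3 m.py
```

```text
table z -0.00032868740513680716
((526.8697509765625, 72.8187255859375), (161.16171264648438, 245.2169189453125), 23.567895889282227) [[403.9871826171875, 152.98095703125], [502.0335693359375, -71.78166961669922], [649.7523193359375, -7.343505859375], [551.7059326171875, 217.41912841796875]] top z 0.04129213250222008
disc 0.50975 0.11124999 67.65
candle_foot 0.81 623 [0.06363777 0.09648489]
 plinth (478.4918212890625, 110.52061462402344) 29.5289363861084
 stem top [0.47741683 0.11040926] 51
selector 0.53 7350 [0.04159404 0.06150427]
 top [0.55447227 0.00127111 0.06263546] 218 ((519.9798583984375, 61.79806137084961), (98.28369140625, 180.0948486328125), 22.48247718811035)
start_top 0.53 216 [0.06196314 0.06633431]
 top [0.58001792 0.01118602 0.06379611] 124 ((580.0877075195312, 12.880313873291016), (40.356040954589844, 18.071884155273438), 89.29936981201172)
```

View pics/rect.png

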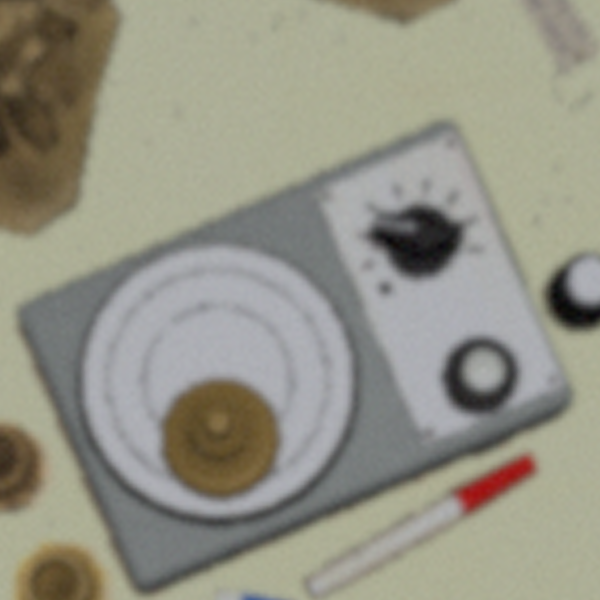

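```bash
cat > go.py <<'E'
"""python3 go.py x y z [yline_deg]: shift in tool axes (mm) and turn from the measured pose"""
import sys;from h import *
from scipy.spatial.transform import Rotation as R
s=r.get_state();q=s["tcp_rot"];M=R.from_quat([q[1],q[2],q[3],q[0]]).as_matrix()
a=[float(x) for x in sys.argv[1:]]
yl=np.degrees(np.arctan2(M[1,1],M[0,1]))
print("t",s["time"],"tcp",np.round(s["ee_pos"],4),"yline",round(yl,1),"w",s["gripper_width"],"F",np.round(s["contact_force"],1),"q",np.round(s["q"],2))
if len(a)>2: print("shift",np.round(M.T@(np.array(a[:3])-s["ee_pos"])*1000,1))
if len(a)>3: print("turn",round(-np.radians((a[3]-yl+90)%180-90),3))
E
python3 - <<'E'
from m import *
p=dict(np.load("top1.npz"));W=cloud(p);m=(W[...,2]>.11)&(p["z_map"]>0)
g=W[m]
for x0 in np.arange(.2,1,.05):
    row=[]
    for y0 in np.arange(-.3,.7,.05):
        k=(g[:,0]>=x0)&(g[:,0]<x0+.05)&(g[:,1]>=y0)&(g[:,1]<y0+.05)
        row.append(int(100*g[k,2].max()) if k.sum()>2 else 0)
    print(round(x0,2),row)
E
python3 go.py .425 .110 .15 92
```

```text
0.2 [0, 0, 0, 0, 0, 0, 0, 0, 0, 0, 0, 0, 0, 0, 0, 32, 32, 0, 0, 0]
0.25 [0, 0, 0, 0, 0, 0, 0, 0, 0, 0, 0, 0, 0, 0, 0, 33, 32, 0, 0, 0]
0.3 [0, 0, 0, 0, 0, 0, 0, 0, 0, 0, 0, 0, 0, 0, 0, 0, 0, 0, 0, 0]
0.35 [0, 0, 0, 0, 0, 0, 0, 0, 0, 0, 0, 0, 0, 0, 0, 0, 0, 0, 0, 0]
0.4 [0, 0, 0, 0, 0, 0, 0, 0, 0, 0, 0, 0, 0, 0, 0, 0, 0, 0, 0, 0]
0.45 [0, 0, 0, 0, 0, 0, 0, 0, 0, 0, 0, 0, 0, 0, 0, 0, 0, 0, 0, 0]
0.5 [0, 0, 0, 0, 0, 0, 0, 0, 46, 58, 53, 56, 0, 0, 0, 0, 0, 0, 0, 0]
0.55 [0, 0, 0, 0, 0, 0, 0, 0, 46, 57, 53, 57, 53, 0, 0, 0, 12, 12, 12, 0]
0.6 [0, 0, 0, 0, 0, 0, 46, 46, 41, 42, 42, 39, 0, 12, 12, 12, 12, 12, 12, 0]
0.65 [0, 0, 0, 0, 0, 0, 43, 44, 45, 41, 42, 40, 37, 12, 0, 28, 29, 29, 12, 12]
0.7 [12, 0, 0, 0, 36, 36, 31, 32, 35, 35, 38, 38, 0, 13, 28, 29, 29, 29, 21, 21]
0.75 [13, 0, 0, 0, 0, 0, 17, 25, 0, 0, 0, 0, 0, 16, 13, 13, 14, 14, 14, 17]
0.8 [12, 0, 0, 0, 0, 0, 0, 14, 0, 0, 0, 0, 0, 12, 13, 0, 0, 0, 0, 0]
0.85 [0, 0, 0, 0, 0, 0, 0, 0, 0, 0, 0, 0, 0, 0, 0, 0, 0, 0, 0, 0]
0.9 [0, 0, 0, 0, 0, 0, 0, 0, 0, 0, 0, 0, 0, 0, 0, 0, 0, 0, 0, 0]
0.95 [0, 0, 0, 0, 0, 0, 0, 0, 0, 0, 0, 0, 0, 0, 0, 0, 0, 0, 0, 0]
t 1.4 tcp [0.2755 0.5887 0.2267] yline 64.9 w 0.09196191494315806 F [-0.2 -0.2 -0.3] q [-0.87  0.5  -0.43  1.55  0.22  1.14 -0.21]
shift [-338.3 -370.2   76.7]
turn -0.473
```

View pics/scene0.png

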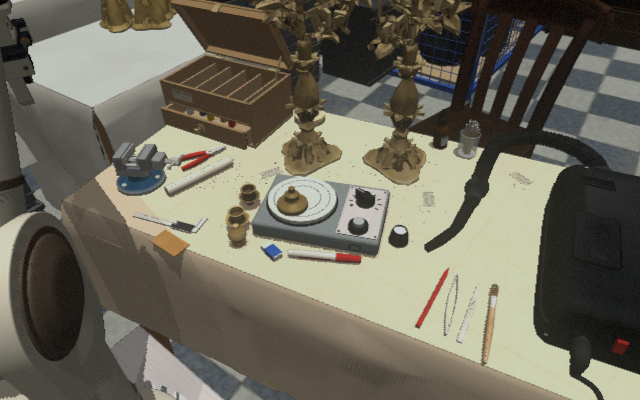

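Run:
```python
from m import *
p=imaging.snapshot("scene");W=cloud(p);g=W[(W[...,2]>.15)&(p["z_map"]>0)]
for x0 in np.arange(.2,1,.05):
    row=[]
    for y0 in np.arange(-.3,.7,.05):
        k=(g[:,0]>=x0)&(g[:,0]<x0+.05)&(g[:,1]>=y0)&(g[:,1]<y0+.05)
        row.append((int(100*g[k,2].min()),int(100*g[k,2].max())) if k.sum()>2 else 0)
    print(round(x0,2),row)
```

```text
0.2 [0, 0, 0, 0, 0, 0, 0, 0, 0, 0, 0, 0, 0, 0, 0, (31, 33), (22, 33), 0, 0, 0]
0.25 [0, 0, 0, 0, 0, 0, 0, 0, 0, 0, 0, 0, 0, 0, 0, (29, 33), (22, 39), (30, 39), (22, 24), 0]
0.3 [0, 0, 0, 0, 0, 0, 0, 0, 0, 0, 0, 0, 0, 0, 0, 0, 0, (30, 39), (22, 33), (29, 33)]
0.35 [0, 0, 0, 0, 0, 0, 0, 0, 0, 0, 0, 0, 0, 0, 0, 0, 0, 0, 0, 0]
0.4 [0, 0, 0, 0, 0, 0, 0, 0, 0, 0, 0, 0, 0, 0, 0, 0, 0, 0, 0, 0]
0.45 [0, 0, 0, 0, 0, 0, 0, 0, 0, 0, 0, 0, 0, 0, 0, 0, 0, 0, 0, 0]
0.5 [0, 0, 0, 0, 0, 0, 0, 0, (39, 40), (39, 40), 0, 0, 0, 0, 0, 0, 0, 0, 0, 0]
0.55 [0, 0, 0, 0, 0, 0, 0, 0, (39, 40), (40, 40), 0, (33, 38), 0, 0, 0, 0, 0, 0, 0, 0]
0.6 [0, 0, 0, 0, 0, 0, (34, 39), (34, 39), 0, 0, (15, 37), (33, 35), 0, 0, 0, 0, 0, 0, 0, 0]
0.65 [0, 0, 0, 0, 0, 0, (29, 39), (29, 37), (29, 37), (16, 35), (15, 35), (15, 33), (29, 34), 0, 0, (27, 28), (27, 28), (27, 29), (24, 29), (24, 27)]
0.7 [0, 0, 0, 0, (34, 39), (32, 39), (15, 37), (15, 35), (30, 35), (29, 35), (24, 35), 0, 0, (22, 29), (24, 29), (22, 29), (21, 29), (20, 29), (15, 26), (15, 24)]
0.75 [0, 0, 0, 0, (37, 38), (32, 38), (15, 37), (15, 36), (33, 35), (32, 34), (32, 33), 0, 0, (15, 25), (16, 25), (15, 24), (15, 23), (15, 21), (15, 20), (15, 18)]
0.8 [0, 0, 0, 0, 0, 0, (24, 30), (29, 35), (33, 34), 0, 0, 0, 0, (15, 17), (15, 16), (15, 16), 0, 0, 0, 0]
0.85 [0, 0, 0, 0, 0, 0, 0, 0, 0, 0, 0, 0, 0, 0, 0, 0, 0, 0, 0, 0]
0.9 [0, 0, 0, 0, 0, 0, 0, 0, 0, 0, 0, 0, 0, 0, 0, 0, 0, 0, 0, 0]
0.95 [0, 0, 0, 0, 0, 0, 0, 0, 0, 0, 0, 0, 0, 0, 0, 0, 0, 0, 0, 0]
```

```bash
python3 - <<'E'
from m import *
p=dict(np.load("top1.npz"));s=imaging.snapshot("scene");G=np.concatenate([cloud(q)[q["z_map"]>0] for q in(p,s)])
for n,c in(("selector",(.5815,.0097)),("start",(.513,-.02)),("foot",(.478,.11))):
    for z0 in np.arange(.12,.6,.06):
        k=G[(G[:,2]>=z0)&(G[:,2]<z0+.06)];k=k[(k[:,0]>.35)&(k[:,1]<.5)]
        d=np.linalg.norm(k[:,:2]-c,axis=1)
        if len(d):i=np.argsort(d)[min(4,len(d)-1)];print(n,round(z0,2),round(d[i],3),np.round(k[i],3))
E
python3 -m pendant '[[[100,-28,-30,8,-0.08],[100,-56,-60,16,-0.16],[100,-84,-90,24,-0.24],[120,-112,-120,32,-0.32],[140,-140,-150,40,-0.4],[144,-168,-182,45,-0.47],[144,-196,-212,45,-0.47],[144,-224,-242,45,-0.47],[144,-252,-272,45,-0.47],[144,-280,-302,45,-0.47],[144,-308,-335,50,-0.47],[144,-338,-370,60,-0.47],[144,-338,-370,76,-0.47],[144,-338,-370,76,-0.47],[144,-338,-370,76,-0.47]]]'; python3 go.py .425 .110 .053 92
```

```text
selector 0.12 0.155 [0.733 0.041 0.145]
selector 0.18 0.171 [0.749 0.043 0.181]
selector 0.24 0.085 [0.658 0.046 0.298]
selector 0.3 0.073 [0.645 0.047 0.357]
selector 0.36 0.064 [0.64  0.033 0.368]
selector 0.42 0.053 [0.623 0.042 0.437]
selector 0.48 0.145 [0.561 0.154 0.481]
selector 0.54 0.149 [0.565 0.158 0.543]
start 0.12 0.229 [0.733 0.041 0.145]
start 0.18 0.245 [0.749 0.043 0.181]
start 0.24 0.16 [0.658 0.046 0.298]
start 0.3 0.148 [0.646 0.044 0.359]
start 0.36 0.138 [0.64  0.033 0.368]
start 0.42 0.127 [0.626 0.038 0.435]
start 0.48 0.178 [0.551 0.153 0.489]
start 0.54 0.182 [0.551 0.158 0.554]
foot 0.12 0.193 [0.649 0.198 0.146]
foot 0.18 0.205 [0.653 0.218 0.182]
foot 0.24 0.188 [0.657 0.051 0.294]
foot 0.3 0.179 [0.645 0.045 0.358]
foot 0.36 0.061 [0.535 0.132 0.396]
foot 0.42 0.064 [0.535 0.138 0.427]
foot 0.48 0.085 [0.551 0.153 0.485]
foot 0.54 0.087 [0.551 0.158 0.546]
time: 2.75
ee_pos: [0.4241, 0.1103, 0.1505]
tcp_rot: [-0.001, -0.015, 1.0, 0.0]
contact_force: [-0.0, -0.6, 0.5]
gripper_width: 0.0399
grip_force: 0.0
t 2.75 tcp [0.4241 0.1103 0.1505] yline 91.8 w 0.039902346881415494 F [-0.  -0.6  0.5] q [-0.01  0.22 -0.34  2.13  0.1   0.81  1.19]
shift [-1.  -0.4 97.5]
turn -0.004
```

```bash
python3 -m pendant '[[[144,-1,1,30,0],[144,-1,1,60,0],[144,-1,1,85,0],[144,-1,1,96.5,0],[144,-5,1,96.5,0],[144,-10,1,96.5,0],[144,-15,1,96.5,0],[144,-20,1,96.5,0],[144,-24,1,96.5,0],[144,-28,1,96.5,0],[144,-32,1,96.5,0],[144,-36,1,96.5,0],[144,-40,1,96.5,0],[144,-44,1,96.5,0],[144,-47,1,96.5,0],[144,-49,1,96.5,0],[144,-49,1,96.5,0]]]'
cat > foot.py <<'E'
from m import *
for n in("top","scene"):
    p=imaging.snapshot(n);W=cloud(p)
    for o in imaging.silhouettes("candle_foot",p)[:1]:
        q=W[o["region"]];q=q[(q[:,2]>.052)&(q[:,2]<.12)]
        b=q[q[:,2]<.064];cc,rr=cv2.minEnclosingCircle((b[:,:2]*1000).astype(np.float32))
        k=q[q[:,2]>.085];print(n,o["score"],len(q),"plinth",cc,rr,"stem",k.mean(0),"z95",np.percentile(q[:,2],95))
    im=p["pixels"].copy();c,e=pix(p,[.5098,.1115,.05]),pix(p,[.5815,.0097,.064])
    x,y=(int(v) for v in (c+e)/2);im=im[max(y-80,0):y+80,max(x-110,0):x+110]
    save(n+str(int(100*r.get_state()["time"])),cv2.resize(im,None,fx=3.5,fy=3.5,interpolation=cv2.INTER_CUBIC));print(n+str(int(100*r.get_state()["time"])))
E
python3 foot.py; python3 go.py
```

```text
time: 4.17
ee_pos: [0.4743, 0.113, 0.0542]
tcp_rot: [0.0, -0.016, 1.0, 0.0]
contact_force: [-1.0, -0.1, 1.3]
gripper_width: 0.0404
grip_force: 0.9
top426
scene 0.48 109 plinth (484.22320556640625, 118.64106750488281) 17.474672317504883 stem [0.46476323 0.09196367 0.08908275] z95 0.0661336441327393
scene436
t 4.3667 tcp [0.4741 0.113  0.0543] yline 91.8 w 0.040368453848988364 F [-0.3 -0.3  0.8] q [-0.05  0.46 -0.28  2.08  0.21  0.63  1.12]
```

```bash
python3 -m pendant '[[[144,8,0,0,0],[144,16,0,0,0],[144,16,0,-30,0],[144,16,0,-60,0],[144,8,-30,-60,-0.12],[144,0,-60,-60,-0.24],[144,-8,-90,-60,-0.36],[144,-14,-120,-60,-0.48],[144,-18,-150,-60,-0.6],[144,-22,-180,-60,-0.72],[144,-26,-213,-60,-0.84],[144,-26,-213,-60,-0.96],[144,-26,-213,-60,-1.08],[144,-26,-213,-60,-1.2],[144,-26,-213,-60,-1.32],[144,-26,-213,-60,-1.43]]]'; python3 foot.py; python3 go.py
```

```text
time: 5.7
ee_pos: [0.5059, -0.0988, 0.1149]
tcp_rot: [-0.001, -0.662, 0.75, -0.001]
contact_force: [-1.5, 1.1, -3.2]
gripper_width: 0.0398
grip_force: 0.0
top 0.65 614 plinth (504.49237060546875, 114.71893310546875) 30.019386291503906 stem [0.50350071 0.11438819 0.09220687] z95 0.08745632990263333
top580
scene 0.61 599 plinth (505.2286071777344, 112.68846130371094) 32.520668029785156 stem [0.50166033 0.11177651 0.09201644] z95 0.08965713894346708
scene590
t 5.9 tcp [ 0.5047 -0.0992  0.1126] yline 172.2 w 0.03990103962731802 F [0.2 0.1 0.2] q [ 0.96  0.63 -1.06  1.97  0.68  0.96  2.57]
```

View pics/top580.png

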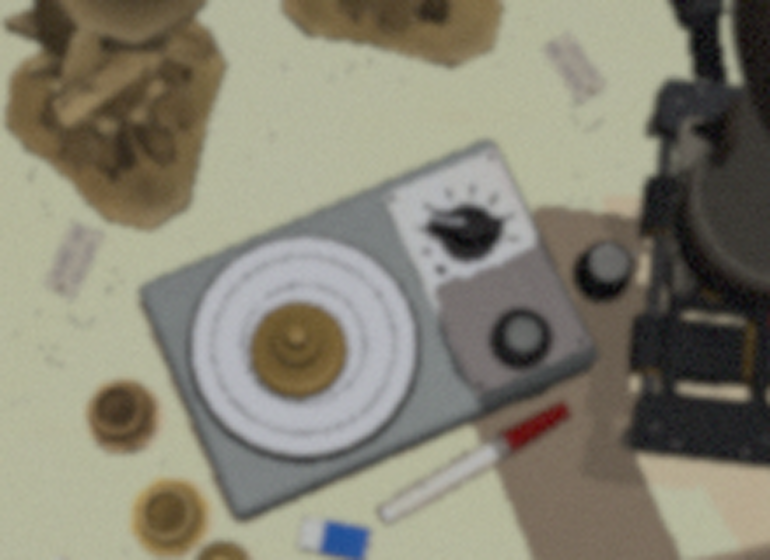

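```bash
python3 go.py .5815 .0097 .112 170
```

```text
t 5.9 tcp [ 0.5047 -0.0992  0.1126] yline 172.2 w 0.03990103962731802 F [0.2 0.1 0.2] q [ 0.96  0.63 -1.06  1.97  0.68  0.96  2.57]
shift [-118.3  -61.4    0.6]
turn 0.039
```

```bash
python3 -m pendant '[[[160,-15,-8,0,0.04],[170,-30,-16,0,0.06],[188,-50,-26,0,0.06],[188,-70,-36,0,0.06],[188,-90,-46,0,0.06],[188,-105,-54,0,0.06],[188,-118,-61,0,0.06],[188,-118,-61,0,0.06],[188,-118,-61,0,0.06]]]'; python3 go.py .5815 .0097 .051 170; python3 foot.py
```

```text
time: 6.65
ee_pos: [0.5819, 0.011, 0.1141]
tcp_rot: [-0.002, -0.637, 0.771, -0.001]
contact_force: [-1.3, -0.4, -0.1]
gripper_width: 0.0243
grip_force: 0.0
t 6.65 tcp [0.5819 0.011  0.1141] yline 169.2 w 0.024313180374484104 F [-1.3 -0.4 -0.1] q [ 0.65  0.71 -0.99  1.8   0.69  1.02  2.33]
shift [ 1.   0.1 63.1]
turn -0.014
top 0.95 607 plinth (504.6900939941406, 116.12023162841797) 30.241239547729492 stem [0.50298071 0.1139409  0.09227621] z95 0.08882369680554088
top675
scene 0.93 595 plinth (502.0552673339844, 112.11211395263672) 29.617414474487305 stem [0.50094548 0.11130315 0.09133644] z95 0.08983364077453707
scene685
```

```bash
python3 -m pendant '[[[188,1,0,20,0],[188,1,0,40,0],[188,1,0,52,0],[188,1,0,63,0],[204,1,0,63,0],[204,1,0,63,0]]]'; python3 go.py
```

```text
time: 7.35
ee_pos: [0.5813, 0.0079, 0.049]
tcp_rot: [-0.001, -0.636, 0.771, 0.001]
contact_force: [5.4, -0.2, -21.4]
gripper_width: 0.0199
grip_force: 30.0
t 7.35 tcp [0.5813 0.0079 0.049 ] yline 169.0 w 0.01991035020263557 F [  5.4  -0.2 -21.4] q [ 0.61  0.79 -0.92  1.83  0.78  0.93  2.28]
```

```bash
python3 -m pendant '[[[188,0,0,0,0],[188,0,0,0,0]]]'; python3 foot.py;python3 go.py
```

```text
time: 7.52
ee_pos: [0.5819, 0.0094, 0.0513]
tcp_rot: [-0.0, -0.637, 0.771, 0.001]
contact_force: [-0.2, -0.1, 0.6]
gripper_width: 0.0235
grip_force: 0.0
top 0.56 621 plinth (504.8549499511719, 114.92154693603516) 30.414640426635742 stem [0.5031811  0.11444942 0.09270353] z95 0.08882669862380943
top761
scene 0.78 597 plinth (501.8442687988281, 112.39392852783203) 29.9415225982666 stem [0.50068899 0.11130535 0.09156167] z95 0.0904595033637924
scene771
t 7.7167 tcp [0.5823 0.0096 0.0517] yline 169.1 w 0.024045907676275794 F [-0.4  0.2 -0.2] q [ 0.61  0.79 -0.92  1.83  0.78  0.93  2.28]
```

View pics/scene771.png

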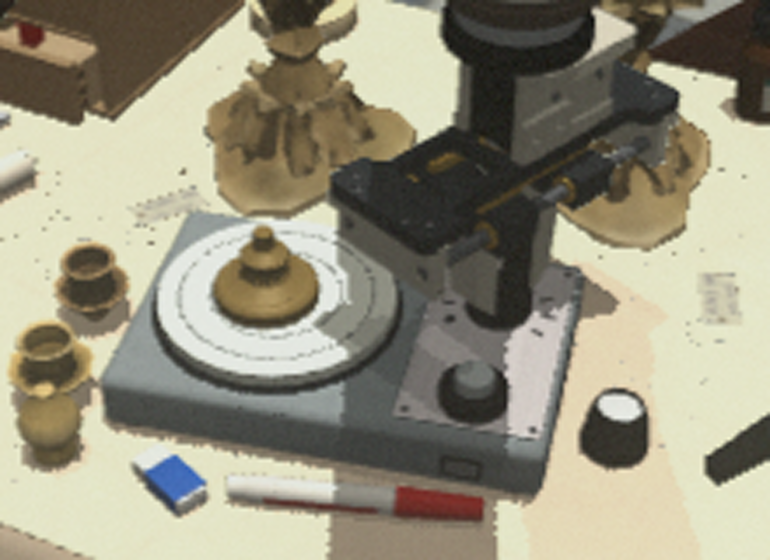

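```bash
python3 -m pendant '[[[188,0,0,0,0.1],[188,0,0,0,0.2],[188,0,0,0,0.28],[188,0,0,0,0.36],[188,0,0,0,0.44],[188,0,0,0,0.52],[188,0,0,0,0.6],[188,0,0,0,0.68],[188,0,0,0,0.76],[188,0,0,0,0.84],[188,0,0,0,0.92],[188,0,0,0,1.0],[188,0,0,0,1.08],[188,0,0,0,1.16],[188,0,0,0,1.24],[188,0,0,0,1.32],[188,0,0,0,1.32]]]'; python3 foot.py;python3 go.py
```

```text
time: 9.13
ee_pos: [0.5821, 0.0097, 0.0515]
tcp_rot: [-0.0, -0.029, 1.0, 0.0]
contact_force: [-0.5, -0.2, 0.0]
gripper_width: 0.0242
grip_force: 0.0
top 0.66 627 plinth (504.23931884765625, 114.64967346191406) 29.846643447875977 stem [0.50297129 0.11357292 0.09168683] z95 0.08784856526848125
top923
scene 0.84 597 plinth (501.70947265625, 112.25467681884766) 29.888763427734375 stem [0.50092649 0.11135945 0.09146387] z95 0.08912040550836177
scene933
t 9.3333 tcp [0.5818 0.0094 0.051 ] yline 93.6 w 0.024230036504696698 F [-0.5  0.1 -0.3] q [ 0.42  0.67 -0.64  1.84  0.53  0.81  1.14]
```

```bash
python3 -m pendant '[[[188,0,0,0,0.08],[188,0,0,0,0.16],[188,0,0,0,0.22],[188,0,0,0,0.28],[188,0,0,0,0.34],[188,0,0,0,0.4],[188,0,0,0,0.44],[188,0,0,0,0.44]]]';python3 -c "
from h import *;print(r.get_state()['torque'])"; python3 go.py
```

```text
time: 10.0
ee_pos: [0.5817, 0.0092, 0.0507]
tcp_rot: [-0.001, 0.189, 0.982, -0.0]
contact_force: [-0.3, 0.6, 0.2]
gripper_width: 0.0242
grip_force: 0.0
[-0.01521347 -0.01651698  0.00533671]
t 10.0 tcp [0.5817 0.0092 0.0507] yline 68.3 w 0.024173517166571946 F [-0.3  0.6  0.2] q [ 0.35  0.64 -0.54  1.84  0.45  0.78  0.77]
```

Run:
```python
from h import *
from scipy.spatial.transform import Rotation as R
s=r.get_state();q=s["tcp_rot"];M=R.from_quat([q[1],q[2],q[3],q[0]]).as_matrix()
for t in((.5817,.0092,.115),(.46,.03,.12),(.43,.19,.12)):print(np.round(M.T@(np.array(t)-s["ee_pos"])*1000,1))
```

```text
[  0.1  -0.1 -64.3]
[120.9 -25.8 -69.1]
[208.  111.7 -69. ]
```

```bash
python3 -m pendant '[[[188,0,0,-15,0],[188,0,0,-40,0],[188,0,0,-65,0],[188,30,-6,-69,0.05],[170,60,-13,-69,0.1],[150,90,-20,-69,0.14],[144,121,-26,-69,0.14],[144,138,2,-69,0.14],[144,155,30,-69,0.14],[144,173,58,-69,0.14],[144,190,85,-69,0.14],[144,208,112,-69,0.14],[144,208,112,-69,0.14]]]'; python3 foot.py; python3 go.py .466 .1355 .12 60
```

```text
time: 11.08
ee_pos: [0.4285, 0.1978, 0.1209]
tcp_rot: [-0.001, 0.251, 0.968, 0.002]
contact_force: [0.1, -0.2, -0.8]
gripper_width: 0.0402
grip_force: 0.0
top 0.55 45 plinth (523.1259765625, 102.22704315185547) 14.027800559997559 stem [nan nan nan] z95 0.06500042226503155
top1118
scene 0.73 600 plinth (502.3971252441406, 112.72412109375) 29.834997177124023 stem [0.50130838 0.11157858 0.09139798] z95 0.09101839207702028
scene1128
t 11.2833 tcp [0.4302 0.1892 0.1198] yline 60.3 w 0.039881215550953544 F [-0.2  0.6 -0.3] q [ 0.1   0.38 -0.67  2.08  0.32  0.79  0.29]
shift [-57.8 -28.9  -0.2]
turn 0.005foot.py:7: RuntimeWarning: Mean of empty slice.
  k=q[q[:,2]>.085];print(n,o["score"],len(q),"plinth",cc,rr,"stem",k.mean(0),"z95",np.percentile(q[:,2],95))
  ret = um.true_divide(
```

View pics/top1118.png

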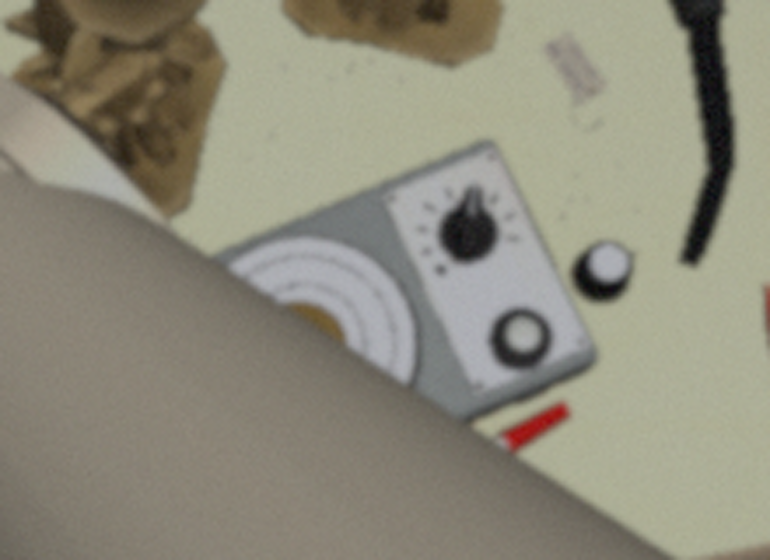

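```bash
python3 go.py .4678 .1365 .0535 60;python3 go.py .4832 .1275 .0535 60
```

```text
t 11.2833 tcp [0.4302 0.1892 0.1198] yline 60.3 w 0.039881215550953544 F [-0.2  0.6 -0.3] q [ 0.1   0.38 -0.67  2.08  0.32  0.79  0.29]
shift [-58.9 -27.   66.3]
turn 0.005
t 11.2833 tcp [0.4302 0.1892 0.1198] yline 60.3 w 0.039881215550953544 F [-0.2  0.6 -0.3] q [ 0.1   0.38 -0.67  2.08  0.32  0.79  0.29]
shift [-76.8 -27.2  66.2]
turn 0.005
```

```bash
python3 -m pendant '[[[144,-20,-9,0,0],[144,-40,-18,0,0],[144,-56,-27,10,0],[144,-57,-27,40,0],[144,-57,-27,60,0],[144,-57,-27,66,0],[144,-60,-27,66,0],[144,-63,-27,66,0],[144,-66,-27,66,0],[144,-69,-27,66,0],[144,-72,-27,66,0],[144,-74,-27,66,0],[144,-76,-27,66,0],[144,-77,-27,66,0],[144,-77,-27,66,0],[144,-77,-27,66,0]]]'; python3 go.py .48 -.1 .12
```

```text
time: 12.62
ee_pos: [0.4836, 0.1286, 0.054]
tcp_rot: [-0.001, 0.257, 0.966, -0.0]
contact_force: [-0.9, 1.1, 1.3]
gripper_width: 0.04
grip_force: 0.7
t 12.6167 tcp [0.4836 0.1286 0.054 ] yline 60.2 w 0.0400341533212927 F [-0.9  1.1  1.3] q [ 0.15  0.53 -0.56  2.04  0.43  0.69  0.36]
shift [-110.2 -200.3  -66. ]
```

```bash
python3 -m pendant '[[[144,8,0,0,0],[144,18,0,0,0],[144,18,0,-35,0],[144,18,0,-66,0],[144,0,-28,-66,0],[144,-17,-56,-66,0],[160,-34,-84,-66,0],[180,-51,-112,-66,0],[220,-68,-140,-66,0],[255,-85,-168,-66,0],[255,-110,-200,-66,0],[255,-110,-200,-66,0],[255,-110,-200,-66,0]]]'; python3 foot.py; python3 go.py .5128 -.0203 .09
```

```text
time: 13.7
ee_pos: [0.4793, -0.1018, 0.1196]
tcp_rot: [-0.001, 0.259, 0.966, -0.0]
contact_force: [0.3, 0.3, 0.6]
gripper_width: 0.0015
grip_force: 0.0
top 0.74 630 plinth (509.8522644042969, 113.2936782836914) 30.29922866821289 stem [0.50921746 0.11348484 0.09178288] z95 0.08793254931582048
top1380
scene 0.73 600 plinth (518.5008544921875, 115.18138885498047) 40.67238235473633 stem [0.50737283 0.11077178 0.09152216] z95 0.09030196506791548
scene1390
t 13.9 tcp [ 0.4796 -0.0976  0.1199] yline 60.4 w 0.00048241594279059156 F [-0.2  0.4  0.8] q [ 0.64  0.39 -0.58  2.03  0.29  0.8   0.94]
shift [ 9.2 83.6 29.8]
```

View pics/top1380.png

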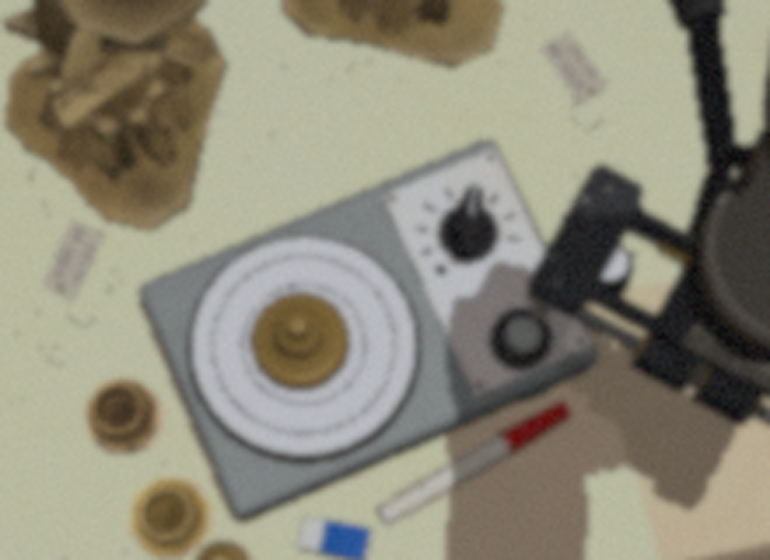

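Run:
```python
from h import *
p=imaging.snapshot("top")
def rect(z):
    xs=np.arange(.60,.42,-.0005);ys=np.arange(.20,.02,-.0005);X=np.stack(np.meshgrid(xs,ys,indexing="ij"),-1)
    P=np.concatenate([X,np.full(X.shape[:2]+(1,),z),np.ones(X.shape[:2]+(1,))],-1)@p["world_to_cam"].T
    return cv2.remap(p["pixels"],(p["K"][0,0]*P[...,0]/-P[...,2]+p["K"][0,2]).astype(np.float32),(p["K"][1,1]*P[...,1]/P[...,2]+p["K"][1,2]).astype(np.float32),cv2.INTER_CUBIC)
for z,lo,hi in((.05,130,142),(.055,55,65)):
    im=rect(z);g=im[...,2] # blue: brass dark
    c=cv2.HoughCircles(cv2.GaussianBlur(g,(7,7),0),cv2.HOUGH_GRADIENT,1,200,param1=60,param2=15,minRadius=lo,maxRadius=hi)
    print(z,.60-c[0][0][1]*.0005,.20-c[0][0][0]*.0005,c[0][0][2]*.5)
im=rect(.055);b=((im[...,0].astype(int)-im[...,2])>35).astype(np.uint8)
n,L,st,ce=cv2.connectedComponentsWithStats(b);k=1+np.argmax(st[1:,4]);print("brass bbox mm",st[k,2:4]*.5,"xy",.60-ce[k,1]*.0005,.20-ce[k,0]*.0005)
```

```text
0.05 0.51025003 0.11075 67.95
0.055 0.50975 0.113749996 29.4
brass bbox mm [55.  55.5] xy 0.5110208592777086 0.11307767745952678
```

```bash
python3 -m pendant '[[[255,4,30,0,0],[255,8,60,10,0],[255,9,83,20,0],[255,9,83,40,0],[255,9,83,54,0],[255,9,83,58,0],[255,9,83,61,0],[255,9,83,64,0],[255,9,83,65,0],[255,9,83,65,0],[255,9,83,65,0]]]'; python3 go.py .5128 -.0203 .0555
```

```text
time: 14.87
ee_pos: [0.5127, -0.0219, 0.0562]
tcp_rot: [-0.001, 0.256, 0.967, -0.0]
contact_force: [-4.9, 3.3, 10.0]
gripper_width: 0.0004
grip_force: 5.0
t 14.8667 tcp [ 0.5127 -0.0219  0.0562] yline 60.3 w 0.0003837707287513843 F [-4.9  3.3 10. ] q [ 0.42  0.53 -0.53  2.01  0.41  0.7   0.69]
shift [0.7 1.4 0.7]
```

```bash
python3 -m pendant '[[[255,0,0,1.5,0],[255,0,0,1.5,0],[255,0,0,1.5,0]]]'; python3 -m pendant '[[[255,0,0,-10,0],[255,0,0,-35,0],[255,-10,-30,-65,0],[255,-10,-60,-65,0],[255,-10,-90,-65,0],[255,-10,-90,-65,0],[255,-10,-90,-65,0]]]'; python3 foot.py
python3 - <<'E'
from m import *
p=imaging.snapshot("top");W=cloud(p)
for o in imaging.recognise("start_top",p)[:1]:print(o["xyz"])
E
```

```text
time: 15.12
ee_pos: [0.5128, -0.0219, 0.0559]
tcp_rot: [-0.001, 0.256, 0.967, -0.0]
contact_force: [-9.2, 2.3, 22.9]
gripper_width: 0.0003
grip_force: 11.6
time: 15.7
ee_pos: [0.4768, -0.1091, 0.1192]
tcp_rot: [-0.0, 0.259, 0.966, -0.001]
contact_force: [0.4, 0.7, 0.5]
gripper_width: 0.0003
grip_force: 0.0
top 0.65 598 plinth (509.1993103027344, 113.63432312011719) 29.56404685974121 stem [0.5083603  0.11342844 0.09185491] z95 0.08891884497807023
top1580
scene 0.66 577 plinth (506.59478759765625, 110.81193542480469) 29.712879180908203 stem [0.50640272 0.11053378 0.09114709] z95 0.08936741763078435
scene1590
[0.514, -0.0208, 0.0619]
```

Button bottomed out at 23 N and is up again, and the foot has not moved. Handing in.

```bash
python3 -c "
from cell import r;print(r.hand_in())"
```

```text
the job is handed in; nothing more can be done
None
```

The job is handed in with no verdict returned: the brass foot measured about 3 mm off the disc's middle, the selector pointed at step five in the pictures, and the start button was pressed to the bottom and came back up.

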